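# Clear the board tester and hold a module on its contacts

### The job

Take the screwdriver off the top of the board tester and lay it gently, not dropped, in the tool tray between the two tools already there, lined up with them and with its handle at the same end as theirs. Then lift the circuit module out of its stand, pass its contact edge down through the tester's slot and press it well down onto the spring contacts inside; finish while still gripping it there, contacts pressed. Leave the other things on the bench where they are.

Things in the scene. Friction and masses are not known exactly. Their poses are not given: they have to be found in the camera images.
- tester: Board tester, fixed: grey box 130 (x) x 170 (y) x 80 mm high with a flat bare aluminium guard plate, 12 mm thick, as its top. Origin: centre of its underside on the bench; z up. Only its position and yaw vary.
- slot (a point): Centre of the slot's mouth in the plane of the guard plate's upper face (80 mm above the bench), axes as the tester's. The slot is 10 mm wide along x and 62 mm long along y, right through the 12 mm plate, with a 3 mm 45-degree lead-in chamfer all round its mouth; the tester is hollow below. At the start the screwdriver lies across it.
- pad (a joint): How far the spring contact bed inside the tester is pressed down, in m: 0 at rest, 0.012 on its stop. Rests with its top 45 mm below the guard plate's upper face, right under the slot; the spring gives about 2.4 N at first and 7 N at full travel. Well down means beyond 6 mm; anything up to the stop is fine.
- module: Plug-in circuit module standing upright in the stand. Flat body 8 mm thick (x), 60 mm wide (y), 80 mm tall with brass contacts along its bottom edge; on top of it a black grip bar 14 (x) x 50 (y) x 26 mm tall, so 106 mm in all. Origin: centre of the bottom edge; z up. It weighs 0.08 to 0.17 kg. It is the same front and back: either way round fits the slot, 2 mm clear in thickness and in width.
- holder: Stand for the module, fixed: black feet 12 mm high, 120 (x) x 160 mm (y) overall, with two blue uprights whose vertical grooves, open above, hold the module's side edges 1 mm clear per face up to 60 mm above the bench (module bottom at 12 mm). Lift the module straight up by at least 55 mm to free it. Origin: centre of the underside; the module stands there, thickness along the stand's x.
- screwdriver: Screwdriver lying on the tester's guard plate. Square-section grey handle 90 mm long and 20 x 20 mm; steel shaft of 6 mm diameter beyond it, 179 mm long overall. Origin: centre of the handle, on its axis (10 mm above what it lies on); x points from handle to tip. 0.055 to 0.095 kg; balances within the handle, about 5 mm ahead of the origin.
- screwdriver_tip (a point): The screwdriver's tip, on its axis, 134 mm ahead of the handle's centre.
- tray: Open black tool tray, fixed: 240 (x) x 170 (y) mm, walls 5 mm thick and 18 mm high, floor 5 mm thick. Origin: centre of its underside. Tools in it lie along its x axis with handles at the -x end and tips to +x. The middle lane, about 95 mm wide along the tray's centre line, is free: the screwdriver belongs there, its handle in the -x half and its tip in the +x half, with the handle's centre about 45 mm to the -x side of the tray's centre.
- thin_driver: Thin screwdriver in the tray, along its +y side (60 mm from the centre line); square handle 80 x 14 x 14 mm, 154 mm overall. Origin: handle centre; x to the tip. Leave alone.
- brush: Flat wooden cleaning brush in the tray, along its -y side (60 mm from the centre line); 162 mm long, 16 mm wide, 12 mm high. Origin: centre of its 120 mm handle; x to the bristles. Leave alone.
- flux_jar: Small amber glass jar standing close in front of the tester, 44 mm diameter, 45 mm high. Origin: underside. Leave alone.
- solder_spool: Metal spool standing on end, 56 mm diameter, 42 mm high. Origin: underside. Leave alone.
- meter: Handheld multimeter lying flat, 150 x 78 x 36 mm. Origin: underside. Leave alone.

How it is judged:
On the way, in this order (a step that is already met when the one before it is completed fails the run):
1. the screwdriver lies released in the tray's middle lane, lined up, handle at the same end as the others (y of screwdriver in the frame of tray between -0.04 and 0.04 m and x of screwdriver in the frame of tray between -0.085 and 0 m and z of screwdriver in the frame of tray below 0.02 m and angle between the x axis of screwdriver and the x axis of tray, either way round below 0.2 rad and x of screwdriver_tip in the frame of tray above 0 m and contact force between screwdriver and the fingers below 0.05 N and linear speed of screwdriver below 0.02 m/s), for 0.2 s.
2. the gripped module is out of the stand, its bottom edge above the tester's guard plate (height (world z) of module above 0.08 m and contact force between module and the fingers above 1 N), for 0.1 s.
3. the gripped module is through the slot and presses the contacts down (x of module in the frame of slot between -0.004 and 0.004 m and y of module in the frame of slot between -0.004 and 0.004 m and z of module in the frame of slot below -0.048 m and angle between the z axis of module and the z axis of tester, either way round below 0.1 rad and value of joint pad above 0.006 m and contact force between module and the fingers above 1 N and linear speed of module below 0.02 m/s), for 0.3 s.
At the end, for the whole second after the job is handed in: Module gripped, upright within 0.1 rad, within 4 mm of the slot's centre, over 48 mm deep, contacts pressed over 6 mm; screwdriver released and still on the tray floor, within 40 mm of its centre line and 0.2 rad of its x axis, handle centre 0 to 85 mm towards -x, tip in the +x half (all of step 1 and all of step 3); the arm keeps its last pose, push and grip.
It fails at once if another tool, the jar, the spool or the meter is displaced by more than 25 mm (distance of any of thin_driver, brush, flux_jar, solder_spool, meter from where it was at the start of the episode above 0.025 m).
It fails at once if the screwdriver is dropped or flung (moves faster than 0.65 m/s out of the grip) (contact force between screwdriver and the fingers below 0.01 N and linear speed of screwdriver above 0.65 m/s).
It also fails if it takes over 72 s, if anything falls off the work surface, if the arm or the gripper's body presses on something with over 40 N, if the wrist force passes 120 N, or if a joint passes its speed limit or range.

### The arm

A 7-joint arm with a two-finger parallel gripper is mounted at the origin on the work surface. World frame = base frame: x ahead of the robot, y to its left, z up, the work surface at z = 0. Lengths are in m, angles in rad, forces in N, time in s.
With the tool pointing down it reaches from about 0.4 to 0.85 m from the base axis. Payload 10.4 kg.
Tool frame: the origin (TCP) lies between the finger pads; the fingertips stand tips_ahead ahead of it and the grasp point (between the pads) lies 11 mm behind it (tips_ahead is the distance from the TCP to the fingertips, in m); z points along the fingers, x is the direction in which the jaws open and shut, and the axes are right-handed (so a half turn about z gives the same grasp; the last joint's range is limited). The gripper opens to 87 mm and grips with 3 to 60 N. Pads are 19 mm wide; open, the fingers measure 117 mm over their backs; the gripper's body (75 mm by 190 mm) begins 51 mm behind the grasp point.
Start: joints at [-1.222, 0.332, -0.065, 1.46, 0.022, 1.35, -0.088], TCP at [0.227, 0.582, 0.231] pointing down, gripper open.
Joint ranges: [-2.6, 2.6], [-0.5, 2.12], [-1.47, 1.34], [0.16, 2.42], [-1.27, 4.41], [0.06, 2.06], [-2.6, 2.6]. Speed limits (rad/s): [2.22, 2.22, 2.79, 2.79, 3.14, 3.14, 3.14].

### API

Orientations are given as a unit quaternion [x, y, z, w].
In Python, from bench import read_state, camera, close_job, tips_ahead gives the robot as it stands.
- The arm moves only by the tool arm_command, never from a script. Its argument "commands" is a list that holds one entry, the list of rows, each a list of 7 numbers: the turn, a rotation vector about the tool's x, y, z in rad, then the shift along the tool's x, y, z in m, then the opening in per cent of the stroke, from 0 (shut) to 100 (fully open). In form: [[[rx, ry, rz, x, y, z, claw], ...]]. A call has 1 to 20 rows; each row shifts and turns the commanded pose from where the row before left it, along the tool's axes as they then stand; what a row does not reach is not made up. A row lasts 1/8 s, in which the tool goes at most 62.5 mm and 10.7 degrees, less where a joint would pass 70% of its speed; a pose out of reach is approached as far as the arm can. A call with a gripper value outside its range is refused whole. The fingers move at their own pace and stop on an object; "newtons" is the grip in N (left out, the last holds). Time passes only in rows, so rows that do not move let the fingers close. It gives the time, the measured TCP pose, the force and the opening at its end, in the units of the state.
- read_state(): the state, without advancing time (a new reading comes with each control period).
- camera(name): name is "side" or "top" or "wrist"; returns a dict with "frame" (420x560x3 uint8, red, green, blue), "vfov" (degrees; the focal length in pixels is half the picture's height over the tangent of half this angle, whatever the lens; pixels are square), "cx", "cy" (the principal point, pixels), "R" (3x3) and "t" (3): a world point X has camera coordinates R X + t. Camera axes: x right, y down, z forward; pixel columns grow to the right and rows downward; lengths in m; the calibration is good to about 2 mm. A picture is of the moment at which its call begins. There is no depth.
- close_job(): hands the job in, once; it reports no verdict.
The state is a dict: "time": time; "joint_positions": joint angles; "joint_vel": joint speeds; "joint_torque": joint torques, N m; "ee_pos": TCP position; "eef_rot": TCP orientation; "ft_force": force on the tool from outside, world axes, zero at the start; "torque": the same for the moment, N m; "width": finger opening in m.
Only numpy, scipy, OpenCV 4.12 (cv2) and the standard library are available. Lean on these libraries where they do the work, as an engineer would, in place of code of your own. Each camera call takes 0.05 s, during which the arm holds its last target.

## Working session

There is one attempt and no reset: what is moved stays moved. The work goes in short steps, Python scripts to look and compute and a tool call to move; the robot and the scene stay as the last step left them, time stands still between calls to the robot, and variables do not carry over. Pictures are saved under pics/ and viewed, and the job is handed in when it is done.

Besides the shell and the picture viewer there is one more tool, called after ">>>" by a JSON object that holds its "fn" and its "kwargs". arm_command: Moves the arm, as the interface text tells. Its arguments: {"type":"object","properties":{"commands":{"type":"array"},"newtons":{"type":"number"}},"required":["commands"]}

```bash
ls; mkdir -p pics; python3 - <<'E'
from bench import *
import cv2,json,pickle
s=read_state();print({k:(s[k] if not hasattr(s[k],'tolist') else s[k].tolist()) for k in s});print(tips_ahead)
for n in("top","side","wrist"):
    c=camera(n);cv2.imwrite(f"pics/{n}0.png",c["frame"][:,:,::-1]);pickle.dump(c,open(f"pics/{n}0.pkl","wb"));print(n,c["vfov"],c["cx"],c["cy"],c["R"],c["t"],{k for k in c})
E
```

```text
pics
{'time': 0.0, 'joint_positions': [-1.2216005788793716, 0.3328750542605426, -0.06470959257430087, 1.4609926356803196, 0.021600723271361942, 1.3498803131137584, -0.08848192095676678], 'joint_vel': [0.00092180058343334, 0.00019876296977439843, 0.0006845807182682861, -0.00035457358177245135, -0.0018319711475525363, -0.0007276216057736218, 0.00010281105487031604], 'joint_torque': [0.0006752834997314494, -62.32422351837158, 0.025232132175005972, -38.99070739746094, -0.0612859264947474, 0.03953373525291681, 0.00012377294751786394], 'ee_pos': [0.22691343270271283, 0.5819306375502351, 0.22972746439437636], 'eef_rot': [0.8256035194542055, 0.564250206892492, -0.0005831999213890958, 0.0004388216735626274], 'ft_force': [-0.13946126681193857, -0.26984238953127304, -1.1040398959791962], 'torque': [0.05008376627853388, -0.04483908393823467, 0.01857054096401884], 'width': 0.08670996317645385}
0.008
top 44.06342425371119 280.9733972639364 205.98165151253116 [[ 2.60327077e-02 -9.99660593e-01 -9.97968166e-04]
 [-9.96111689e-01 -2.58562116e-02 -8.42197106e-02]
 [ 8.41653223e-02  3.18655486e-03 -9.96446709e-01]] [-0.10236597  0.5884875   1.65002697] {'cx', 'frame', 'cy', 'vfov', 't', 'R'}
side 43.79782497360474 283.1800364733572 199.4910974020071 [[-0.97895976 -0.20383443  0.00945021]
 [-0.15799721  0.72788113 -0.66725253]
 [ 0.12913041 -0.65470649 -0.74477161]] [0.53963485 0.20855837 1.61252378] {'cx', 'frame', 'cy', 'vfov', 't', 'R'}
wrist 71.13564426364833 279.044096845271 211.05883046692406 [[ 3.61903258e-01  9.32215225e-01 -8.97603448e-04]
 [ 8.91071108e-01 -3.45647125e-01  2.94143408e-01]
 [ 2.73894709e-01 -1.07251286e-01 -9.55760875e-01]] [-0.62521882 -0.03597736  0.39171995] {'cx', 'frame', 'cy', 'vfov', 't', 'R'}
```

View pics/top0.png

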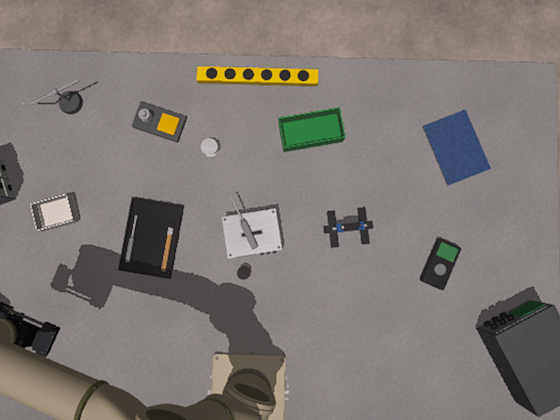

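View pics/side0.png

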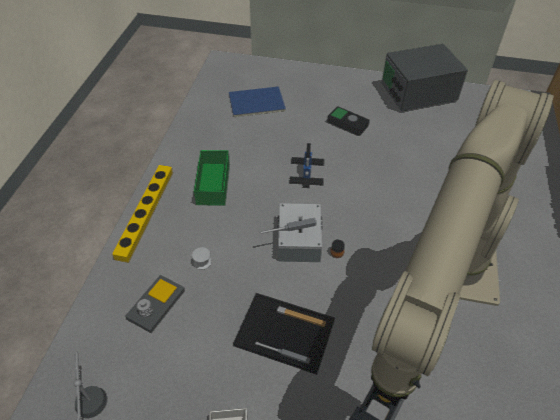

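View pics/wrist0.png

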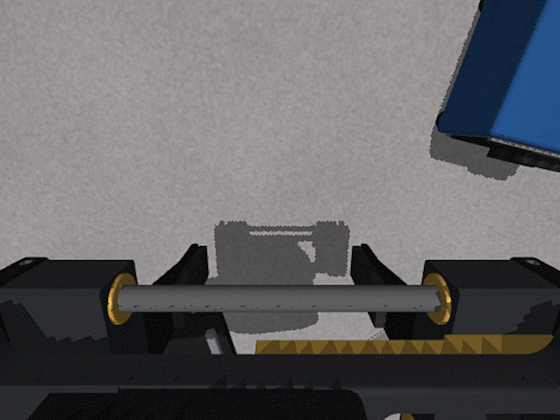

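The top view shows the tester near (252,231) with the screwdriver across it, tray (151,237), stand (348,227), jar (244,271). Next, enlarged crops.

```bash
cat > h.py <<'E'
import numpy as np,cv2,pickle
from bench import *
def K(c):
    f=c["frame"].shape[0]/2/np.tan(np.radians(c["vfov"])/2)
    return np.array([[f,0,c["cx"]],[0,f,c["cy"]],[0,0,1]])
def bp(c,u,v,z):
    R=np.array(c["R"]);C=-R.T@np.array(c["t"])
    d=R.T@np.linalg.inv(K(c))@[u,v,1]
    return C+d*(z-C[2])/d[2]
def pj(c,X):
    p=K(c)@(np.array(c["R"])@np.array(X)+np.array(c["t"]));return p[:2]/p[2]
def crop(c,u0,v0,u1,v1,s,name):
    f=c["frame"][v0:v1,u0:u1,::-1]
    im=cv2.resize(np.ascontiguousarray(f),None,fx=s,fy=s,interpolation=cv2.INTER_CUBIC)
    for u in range((u0+9)//10*10,u1,10):
        x=(u-u0)*s; cv2.line(im,(x,0),(x,6),(0,255,255),1); cv2.putText(im,str(u),(x,16),0,.35,(0,255,255),1)
    for v in range((v0+9)//10*10,v1,10):
        y=(v-v0)*s; cv2.line(im,(0,y),(6,y),(0,255,255),1); cv2.putText(im,str(v),(8,y+4),0,.35,(0,255,255),1)
    cv2.imwrite(name,im)
def ld(n): return pickle.load(open(f"pics/{n}.pkl","rb"))
def shot(n,tag):
    c=camera(n);pickle.dump(c,open(f"pics/{n}{tag}.pkl","wb"));return c
E
python3 - <<'E'
from h import *
t=ld("top0");s=ld("side0")
crop(t,210,180,300,270,6,"pics/a1.png")
crop(t,110,190,200,285,6,"pics/a2.png")
crop(t,310,195,390,255,8,"pics/a3.png")
crop(s,250,190,350,270,7,"pics/a4.png")
crop(s,275,135,340,195,9,"pics/a5.png")
E
```

```text
(no output)
```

View pics/a1.png

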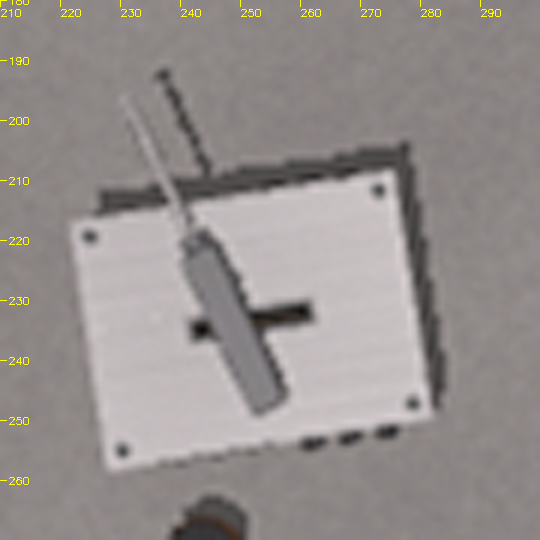

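View pics/a2.png

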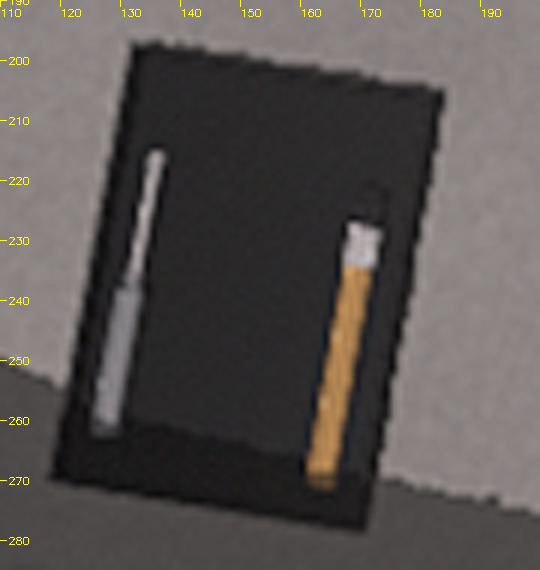

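View pics/a3.png

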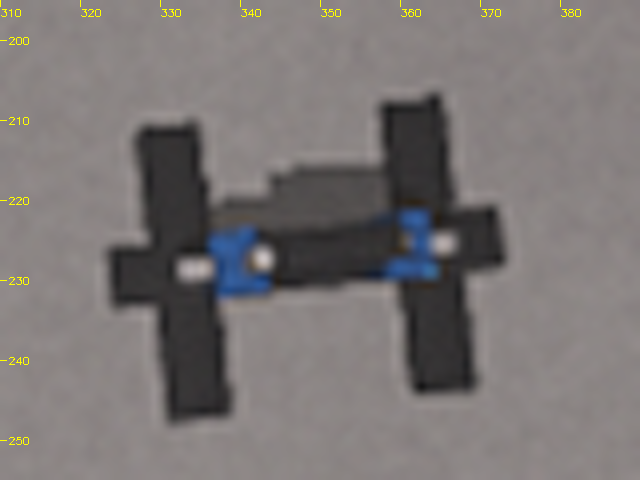

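View pics/a4.png

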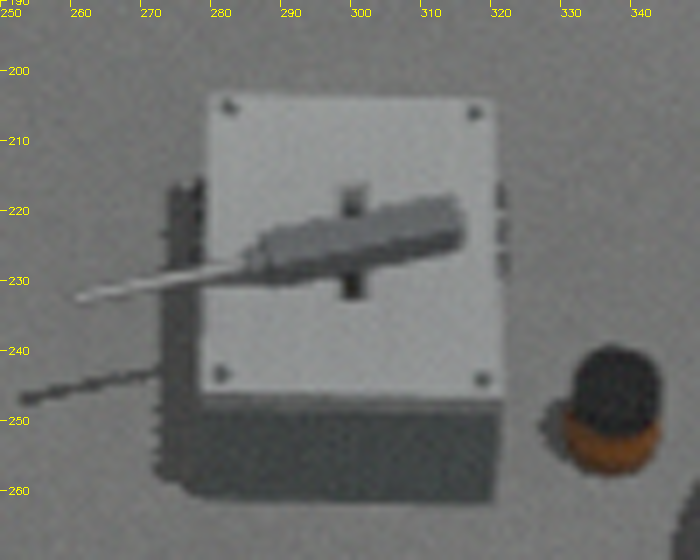

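View pics/a5.png

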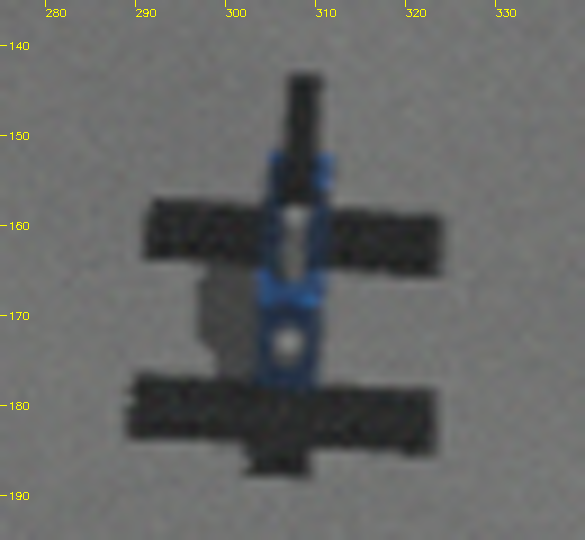

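```bash
cat > fit.py <<'E'
from h import *
from scipy.optimize import least_squares
def T(p,q):
    c,s=np.cos(p[2]),np.sin(p[2]);q=np.array(q,float)
    return np.array([p[0]+c*q[0]-s*q[1],p[1]+s*q[0]+c*q[1],q[2]])
def fit(obs,p0,model=None,off=0.42):
    def r(p):
        e=[]
        for cam,uv,q in obs:
            qq=q(p) if callable(q) else q
            e.extend(pj(cam,T(p,qq))-(np.array(uv)-off))
        return e
    s=least_squares(r,p0);return s.x,np.round(np.array(s.fun).reshape(-1,2),1)
E
python3 - <<'E'
from fit import *
t=ld("top0");s=ld("side0")
for u,v,n in[(252,231,'tester'),(151,237,'tray'),(348,227,'stand')]: print(n,bp(t,u,v,.05))
Z=.08;tx,ty=.065,.085
# top img: up=+x, left=+y
to=[(t,(222,216.7),(tx,ty,Z)),(t,(275.5,208),(tx,-ty,Z)),(t,(282.8,249.2),(-tx,-ty,Z)),(t,(228.3,258),(-tx,ty,Z))]
so=[(s,(279.7,203.6),(tx,-ty,Z)),(s,(320.3,204.3),(-tx,-ty,Z)),(s,(321.7,246.7),(-tx,ty,Z)),(s,(278.7,245.7),(tx,ty,Z))]
for o in(to,so,to+so): print('tester',*fit(o,[.6,0,.1]))
z=.018;a,b=.12,.085
o=[(t,(132,197),(a,b,z)),(t,(183.8,205),(a,-b,z)),(t,(171.2,278.5),(-a,-b,z)),(t,(118.3,269.7),(-a,b,z))]
print('tray',*fit(o,[.5,.3,-.1]))
z=.012;m=.06
L=lambda x,k,sg:(lambda p:(x,sg*p[k],z))
o=[(t,(327,211.2),L(m,3,1)),(t,(335,210.2),L(m,4,1)),(t,(339,246.2),L(-m,4,1)),(t,(331.2,247.7),L(-m,3,1)),
(t,(357.5,207.9),L(m,4,-1)),(t,(365,206.9),L(m,3,-1)),(t,(369.4,243.1),L(-m,3,-1)),(t,(361.6,244.1),L(-m,4,-1))]
print('stand',*fit(o,[.6,-.3,.1,.065,.04]))
# side: crop a5 /9
q=lambda x,y:(275+x/9,135+y/9)
so=[(s,q(150,200),L(m,3,-1)),(s,q(143,258),L(m,4,-1)),(s,q(440,215),L(-m,3,-1)),(s,q(442,275),L(-m,4,-1)),
(s,q(133,375),L(m,4,1)),(s,q(128,437),L(m,3,1)),(s,q(437,390),L(-m,4,1)),(s,q(434,453),L(-m,3,1))]
print('stand',*fit(so,[.6,-.3,.1,.065,.04]))
print('stand',*fit(so+o,[.6,-.3,.1,.065,.04]))
# screwdriver on z=.09
z=.09
o=[(t,(255.2,248),(-.045,0,z)),(t,(230.5,195.8),(.134,0,z))]
print('sd',*fit(o,[.6,0,.4]))
so=[(s,(261.4,232.6),(.134,0,z)),(s,(250+460/7,190+222/7),(-.045,0,z))]
print('sd',*fit(so,[.6,0,.4]))
E
```

```text
tester [0.50697896 0.00250806 0.05      ]
tray [0.4797107  0.32133553 0.05      ]
stand [ 0.52754095 -0.30107858  0.05      ]
tester [0.50131577 0.00145068 0.18940664] [[-0.1  0. ]
 [ 0.3 -0.1]
 [-0.2 -0.1]
 [ 0.1  0.1]]
tester [ 0.49999841 -0.00083822  0.18744731] [[ 0.  -0.3]
 [-0.  -0.2]
 [ 0.2  0.1]
 [-0.3  0.2]]
tester [0.50061858 0.00055028 0.18866476] [[ 0.2  0.3]
 [ 0.6  0.1]
 [ 0.   0.2]
 [ 0.3  0.3]
 [-0.3  0. ]
 [-0.3  0.1]
 [-0.   0.4]
 [-0.5  0.6]]
tray [ 0.48058568  0.32964254 -0.13178923] [[ 0.2 -0.4]
 [-0.1 -0.2]
 [-0.4  0. ]
 [ 0.3  0.5]]
stand [ 0.53033623 -0.30520653  0.13300455  0.06221565  0.03674758] [[ 0.  -0.4]
 [-0.2 -0.2]
 [ 0.1  0.6]
 [ 0.1 -0.1]
 [-0.2 -0.3]
 [ 0.  -0.2]
 [ 0.1  0.4]
 [ 0.1  0.2]]
stand [ 0.52878669 -0.30317866  0.13592483  0.06691768  0.03270112] [[-0.3 -0. ]
 [-0.   0. ]
 [ 0.2  0.1]
 [-0.1 -0.1]
 [-0.  -0.1]
 [-0.1 -0.1]
 [ 0.1  0.1]
 [ 0.2  0.1]]
stand [ 0.52967878 -0.30461645  0.1342204   0.0636283   0.03559174] [[-0.4  0.3]
 [-0.1 -0.9]
 [ 0.1  0.4]
 [-0.3 -0.9]
 [-0.3  0.1]
 [-0.2 -1.1]
 [-0.1  0.4]
 [ 0.  -0.9]
 [-0.6 -0.1]
 [-0.  -0.1]
 [ 0.3  0.8]
 [-0.5  0.2]
 [-0.8 -0.1]
 [ 0.3 -0.1]
 [ 0.4  0.5]
 [-0.4  0.5]]
sd [0.49496342 0.01061362 0.47271188] [[-0. -0.]
 [ 0.  0.]]
sd [0.49079318 0.00493294 0.4704881 ] [[-1.   0.3]
 [ 1.  -0.4]]
```

```bash
cat >> h.py <<'E'
def yaw():
    s=read_state();from scipy.spatial.transform import Rotation as Ro
    return Ro.from_quat(s["eef_rot"])
def to(target,ytar=None):
    s=read_state();R=yaw();M=R.as_matrix();p=np.array(s["ee_pos"])
    y=np.arctan2(M[1,0],M[0,0])
    print("t",round(s["time"],2),"pos",p.round(4),"yaw",round(y,4),"zaxis",M[:,2].round(4),"w",round(s["width"],4),"F",np.round(s["ft_force"],2),"q",np.round(s["joint_positions"],2))
    if ytar is not None:
        from scipy.spatial.transform import Rotation as Ro
        D=Ro.from_matrix(np.array([[np.cos(ytar),np.sin(ytar),0],[np.sin(ytar),-np.cos(ytar),0],[0,0,-1]]).T.T)
        print("rotvec",(R.inv()*D).as_rotvec().round(4))
        M2=D.as_matrix()
        print("after turn shift",(M2.T@(np.array(target)-p)).round(4))
    print("shift",(M.T@(np.array(target)-p)).round(4))
E
python3 -c "
from h import *
to([.498,.011,.2],2.043)"
```

```text
t 0.15 pos [0.227  0.5821 0.23  ] yaw 1.199 zaxis [-3.e-04 -1.e-03 -1.e+00] w 0.0869 F [ 0.45 -0.55 -0.18] q [-1.22  0.33 -0.06  1.46  0.02  1.35 -0.09]
rotvec [-4.00e-04  1.00e-03 -8.44e-01]
after turn shift [-0.6318 -0.0184  0.03  ]
shift [-0.4335  0.46    0.0304]
```

>>> {"fn": "arm_command", "kwargs": {"commands": [[[0,0,-0.169,0,0,0,45],[0,0,-0.169,0,0,0,45],[0,0,-0.169,0,0,0,45],[0,0,-0.169,0,0,0,45],[0,0,-0.168,0,0,0,45],[0,0,0,-0.045,0,0,45],[0,0,0,-0.045,0,0,45],[0,0,0,-0.045,0,0,45],[0,0,0,-0.045,0,0,45],[0,0,0,-0.045,0,0,45],[0,0,0,-0.045,0,0,45],[0,0,0,-0.045,0,0,45],[0,0,0,-0.045,0,0,45],[0,0,0,-0.045,0,0,45],[0,0,0,-0.045,0,0,45],[0,0,0,-0.045,0,0,45],[0,0,0,-0.045,0,0,45],[0,0,0,-0.045,0,0,45],[0,0,0,0,0,0,45]]], "newtons": 20}}

```text
time: 2.52
ee_pos: [0.494, 0.0578, 0.2304]
eef_rot: [0.525, 0.851, -0.0, 0.0]
ft_force: [-0.1, 0.6, 0.2]
width: 0.0391
```

```bash
python3 - <<'E'
from h import *
to([.498,.011,.2],2.043)
for n in ("wrist","top","side"):
    c=shot(n,"1");cv2.imwrite(f"pics/{n}1.png",c["frame"][:,:,::-1])
E
```

```text
t 2.52 pos [0.494  0.0578 0.2304] yaw 2.0373 zaxis [ 0.e+00 -9.e-04 -1.e+00] w 0.0391 F [-0.09  0.56  0.2 ] q [-0.5   0.04  0.3   1.81 -0.01  1.3   1.84]
rotvec [-0.0004  0.0008 -0.0057]
after turn shift [-0.0435 -0.0177  0.0304]
shift [-0.0436 -0.0174  0.0304]
```

View pics/wrist1.png

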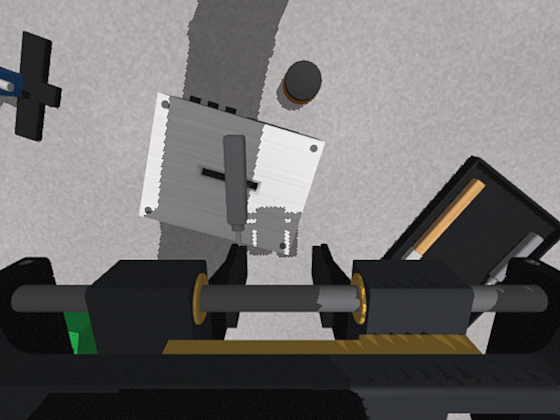

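View pics/side1.png

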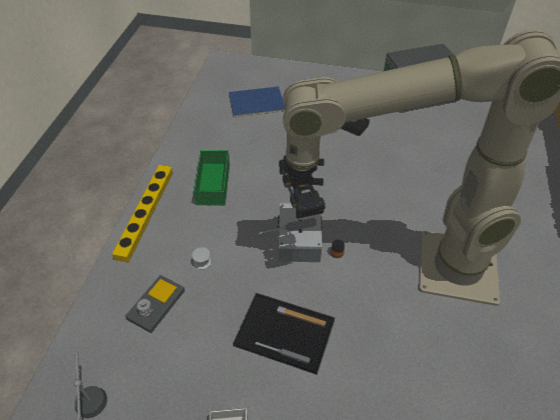

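The wrist view shows the plate (corners ≈(160,94),(325,142),(300,253),(139,215)), the handle from (234,136) to (237,228), and the slot ends at (203,171) and (258,186). Enlarging.

```bash
python3 - <<'E'
from h import *
c=ld("wrist1");crop(c,130,80,335,260,3,"pics/b1.png")
crop(c,190,125,270,245,6,"pics/b2.png")
E
```

```text
(no output)
```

View pics/b1.png

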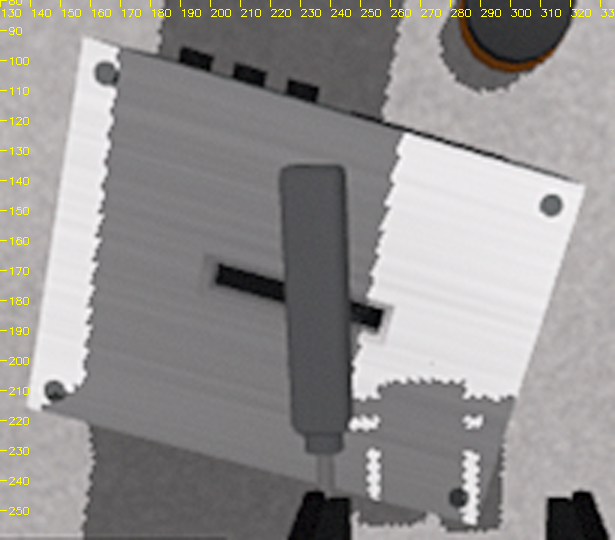

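View pics/b2.png

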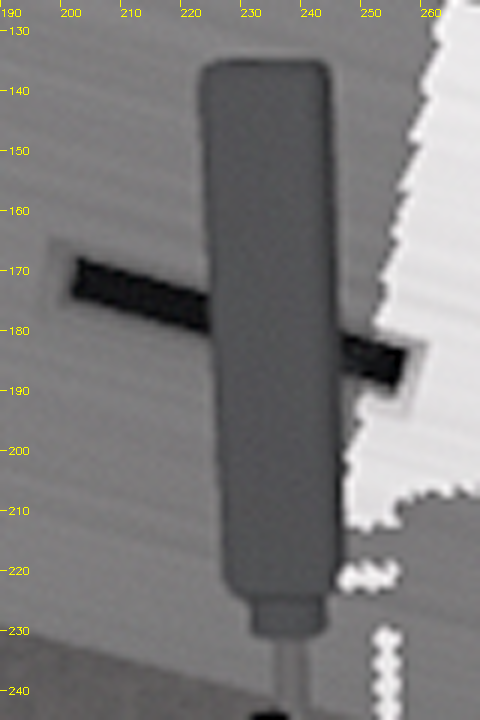

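```bash
python3 - <<'E'
from fit import *
c=ld("wrist1");z=.1
q=lambda x,y:(190+x/6,125+y/6)
o=[(c,q(198,60),(-.045,-.01,z)),(c,q(331,60),(-.045,.01,z)),(c,q(223,595),(.045,-.01,z)),(c,q(344,590),(.045,.01,z))]
print('sd',*fit(o,[.5,.01,.47]))
Z=.08;tx,ty=.065,.085
p=lambda x,y:(130+x/3,80+y/3)
o=[(c,p(85,38),(-tx,-ty,Z)),(c,p(585,183),(-tx,ty,Z)),(c,p(30,408),(tx,-ty,Z))]
print('tester',*fit(o,[.5,0,.19]))
o=[(c,q(50,240),(-.008,-.034,Z)),(c,q(427,343),(-.008,.034,Z)),(c,q(408,415),(.008,.034,Z)),(c,q(40,295),(.008,-.034,Z))]
print('slot',*fit(o,[.5,0,.19]))
r,_=fit(o,[.5,0,.19])
E
```

```text
sd [0.49128165 0.00932742 0.45983631] [[ 0.4 -0.8]
 [-0.5 -0.6]
 [ 0.4  0.4]
 [-0.3  1.3]]
tester [0.49781831 0.00152189 0.19631644] [[-0.3  0. ]
 [ 0.3  0.1]
 [ 0.  -0.1]]
slot [0.49710638 0.00084589 0.17111875] [[ 0.4 -2.8]
 [ 0.9 -1. ]
 [-0.1  1.2]
 [-1.2  2.7]]
```

```bash
python3 -c "
from h import *
to([.497,.0115,.091])"
```

```text
t 2.67 pos [0.4927 0.0622 0.2303] yaw 2.0439 zaxis [-6.e-04  3.e-04 -1.e+00] w 0.0389 F [-0.12  0.95 -0.53] q [-0.5   0.04  0.3   1.81 -0.01  1.3   1.84]
shift [-0.0471 -0.0193  0.1393]
```

>>> {"fn": "arm_command", "kwargs": {"commands": [[[0,0,0.008,-0.024,-0.01,0,45],[0,0,0,-0.023,-0.0093,0,45],[0,0,0,0,0,0.025,45],[0,0,0,0,0,0.025,45],[0,0,0,0,0,0.025,45],[0,0,0,0,0,0.02,45],[0,0,0,0,0,0,45],[0,0,0,0,0,0,45]]]}}

```text
time: 3.68
ee_pos: [0.4975, 0.0114, 0.1364]
eef_rot: [0.525, 0.851, 0.0, 0.0]
ft_force: [-0.5, 0.3, -0.0]
width: 0.0391
```

```bash
python3 - <<'E'
from h import *
to([.497,.0115,.091])
c=shot("wrist","2");crop(c,180,120,380,310,3,"pics/b3.png")
c=shot("side","2");crop(c,250,170,350,260,6,"pics/b4.png")
E
```

```text
t 3.67 pos [0.4975 0.0114 0.1364] yaw 2.0361 zaxis [ 9.e-04  4.e-04 -1.e+00] w 0.0391 F [-0.46  0.3  -0.03] q [-0.44  0.13  0.35  1.93 -0.05  1.1   1.97]
shift [ 0.0003 -0.0004  0.0454]
```

View pics/b3.png

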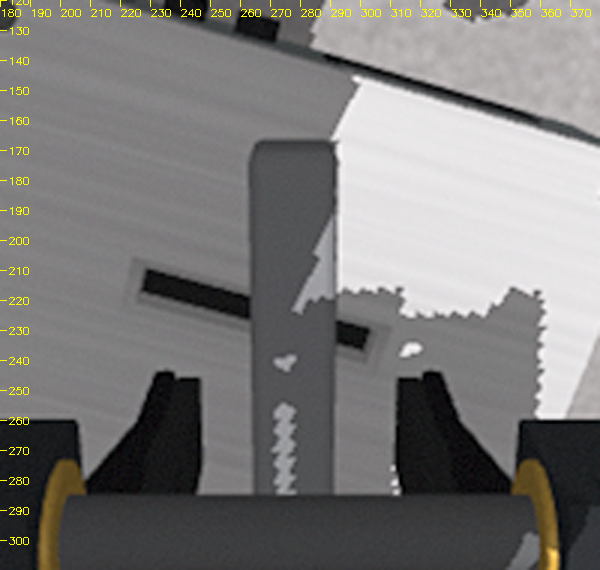

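View pics/b4.png

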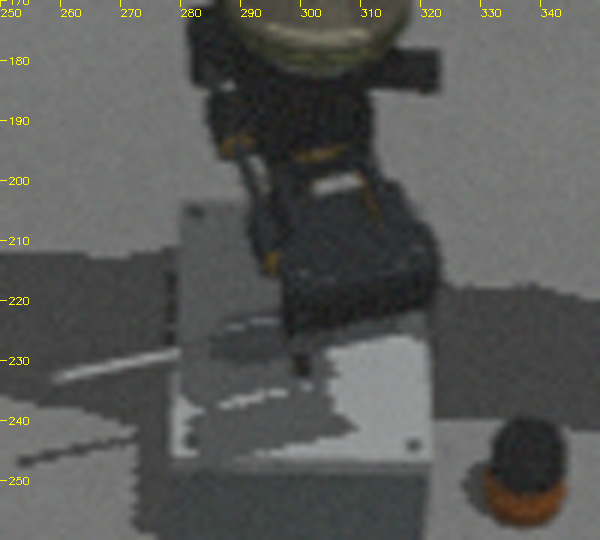

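>>> {"fn": "arm_command", "kwargs": {"commands": [[[0,0,0,0,0,0.02,45],[0,0,0,0,0,0.015,45],[0,0,0,0,0,0.01,45],[0,0,0,0,0,0,45],[0,0,0,0,0,0,0],[0,0,0,0,0,0,0],[0,0,0,0,0,0,0],[0,0,0,0,0,0,0],[0,0,0,0,0,0,0]]], "newtons": 20}}

```text
time: 4.9
ee_pos: [0.4974, 0.0107, 0.0909]
eef_rot: [0.526, 0.851, 0.0, 0.0]
ft_force: [-0.8, 0.4, 5.7]
width: 0.0201
```

>>> {"fn": "arm_command", "kwargs": {"commands": [[[0,0,0,0,0,-0.01,0],[0,0,0,0,0,-0.02,0],[0,0,0,0,0,-0.025,0],[0,0,0,0,0,-0.025,0],[0,0,0,0,0,-0.02,0],[0,0,0,0,0,0,0],[0,0,0,0,0,0,0]]]}}

```text
time: 5.78
ee_pos: [0.4967, 0.0107, 0.1898]
eef_rot: [0.525, 0.851, -0.0, -0.0]
ft_force: [-0.3, 1.0, -1.4]
width: 0.0197
```

```bash
python3 - <<'E'
from h import *
to([.4806,.3296,.15])
c=shot("wrist","3");cv2.imwrite("pics/wrist3.png",c["frame"][:,:,::-1])
c=shot("side","3");crop(c,230,150,350,260,5,"pics/b6.png")
E
```

```text
t 5.78 pos [0.4967 0.0107 0.1898] yaw 2.035 zaxis [-1.e-03 -1.e-04 -1.e+00] w 0.0197 F [-0.32  1.03 -1.36] q [-0.45  0.07  0.35  1.86 -0.03  1.21  1.95]
shift [0.2924 0.1285 0.0398]
```

View pics/wrist3.png

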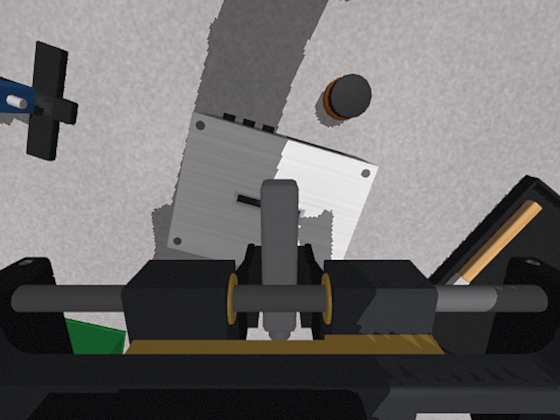

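View pics/b6.png

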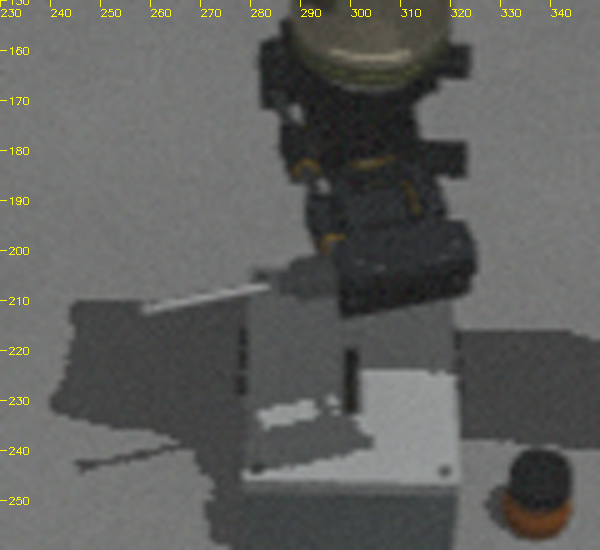

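>>> {"fn": "arm_command", "kwargs": {"commands": [[[0,0,0.08,0,0,0,0],[0,0,0.12,0,0,0,0],[0,0,0.12,0,0,0,0],[0,0,0.12,0,0,0,0],[0,0,0.1,0,0,0,0],[0,0,0.056,0,0,0,0],[0,0,0,0,0,0,0]]]}}

```text
time: 6.75
ee_pos: [0.4968, 0.0107, 0.1899]
eef_rot: [0.752, 0.659, -0.001, -0.0]
ft_force: [0.1, -0.6, -1.2]
width: 0.0199
```

```bash
python3 - <<'E'
from h import *
to([.441,.335,.10],1.439)
E
```

```text
t 6.75 pos [0.4968 0.0107 0.1899] yaw 1.4394 zaxis [-1.1e-03 -3.0e-04 -1.0e+00] w 0.0199 F [ 0.13 -0.63 -1.22] q [-0.47  0.07  0.37  1.87 -0.03  1.21  1.35]
rotvec [-0.0011  0.0004  0.0004]
after turn shift [ 0.3142 -0.0979  0.0899]
shift [ 0.3143 -0.0977  0.0898]
```

Move over the tray, still at z ≈ 0.12, then look.

>>> {"fn": "arm_command", "kwargs": {"commands": [[[0,0,0,0.018,-0.0056,0,0],[0,0,0,0.036,-0.0112,0,0],[0,0,0,0.04,-0.0125,0,0],[0,0,0,0.04,-0.0125,0,0],[0,0,0,0.04,-0.0125,0,0],[0,0,0,0.04,-0.0125,0,0],[0,0,0,0.04,-0.0125,0,0],[0,0,0,0.036,-0.0112,0,0],[0,0,0,0.024,-0.0074,0,0],[0,0,0,0,0,0.03,0],[0,0,0,0,0,0.03,0],[0,0,0,0,0,0,0],[0,0,0,0,0,0,0]]]}}

```text
time: 8.38
ee_pos: [0.4418, 0.3351, 0.1315]
eef_rot: [0.752, 0.659, 0.0, -0.0]
ft_force: [-0.4, 0.9, -0.6]
width: 0.0199
```

```bash
python3 - <<'E'
from h import *
to([.441,.335,.017],1.439)
c=shot("wrist","4");cv2.imwrite("pics/wrist4.png",c["frame"][:,:,::-1])
c=shot("side","4");crop(c,210,230,360,390,4,"pics/b7.png")
c=shot("top","4");crop(c,110,180,200,285,6,"pics/b8.png")
crop(c,210,190,300,280,6,"pics/b9.png")
E
```

```text
t 8.38 pos [0.4418 0.3351 0.1315] yaw 1.4394 zaxis [ 6.e-04  6.e-04 -1.e+00] w 0.0199 F [-0.36  0.86 -0.56] q [-0.82  0.25  0.1   1.78 -0.03  1.11  0.73]
rotvec [ 0.0005 -0.0007  0.0004]
after turn shift [-0.0002 -0.0007  0.1145]
shift [-0.0002 -0.0008  0.1145]
```

View pics/wrist4.png

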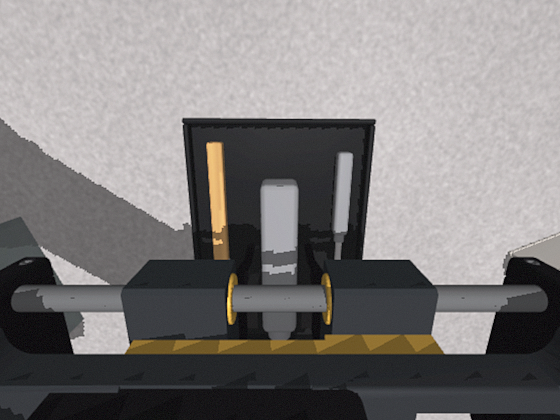

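View pics/b7.png

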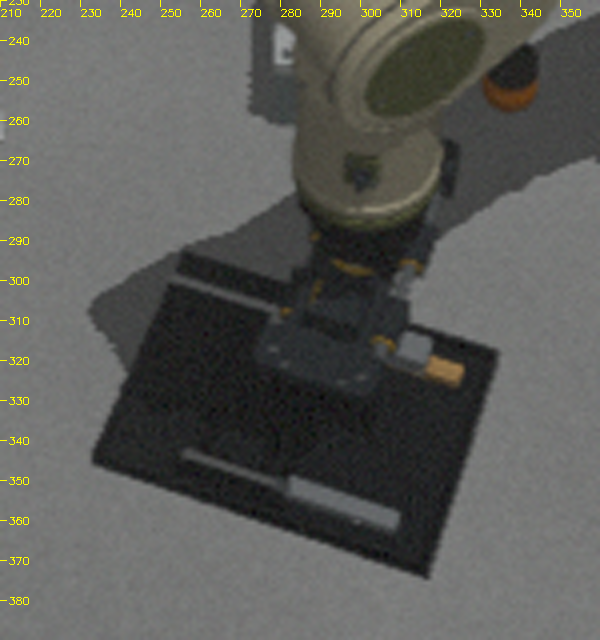

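View pics/b9.png

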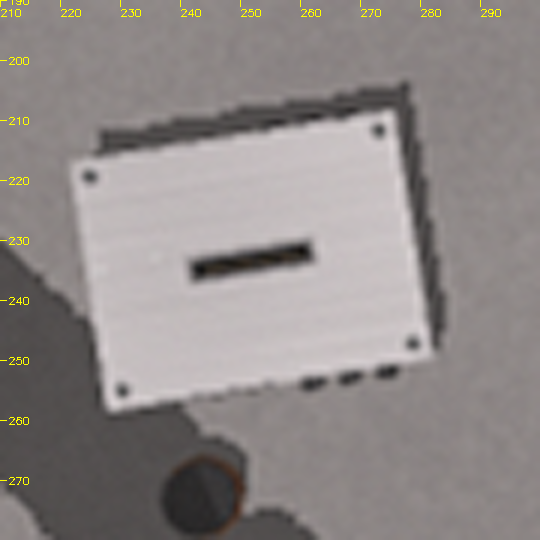

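>>> {"fn": "arm_command", "kwargs": {"commands": [[[0,0,0,0,0,0.025,0],[0,0,0,0,0,0.03,0],[0,0,0,0,0,0.025,0],[0,0,0,0,0,0.015,0],[0,0,0,0,0,0.01,0],[0,0,0,0,0,0.005,0],[0,0,0,0,0,0.003,0],[0,0,0,0,0,0,0],[0,0,0,0,0,0,0]]]}}

```text
time: 9.65
ee_pos: [0.4416, 0.335, 0.018]
eef_rot: [0.752, 0.659, 0.0, -0.0]
ft_force: [-0.7, 0.2, -0.2]
width: 0.02
```

>>> {"fn": "arm_command", "kwargs": {"commands": [[[0,0,0,0,0,0.001,0],[0,0,0,0,0,0.0008,0],[0,0,0,0,0,0,0],[0,0,0,0,0,0,0]]]}}

```text
time: 10.15
ee_pos: [0.4414, 0.3349, 0.0159]
eef_rot: [0.752, 0.659, 0.0, -0.0]
ft_force: [-0.9, -0.0, 3.4]
width: 0.0197
```

>>> {"fn": "arm_command", "kwargs": {"commands": [[[0,0,0,0,0,0,26],[0,0,0,0,0,0,30],[0,0,0,0,0,0,38],[0,0,0,0,0,0,38],[0,0,0,0,0,0,38]]]}}

```text
time: 10.78
ee_pos: [0.4413, 0.3348, 0.0157]
eef_rot: [0.752, 0.659, 0.0, -0.0]
ft_force: [0.8, 0.7, 0.0]
width: 0.0327
```

```bash
python3 - <<'E'
from h import *
to([.441,.335,.15],1.439)
c=shot("wrist","5");cv2.imwrite("pics/wrist5.png",c["frame"][:,:,::-1])
E
```

```text
t 10.78 pos [0.4413 0.3348 0.0157] yaw 1.439 zaxis [ 0.  0. -1.] w 0.0327 F [0.77 0.67 0.  ] q [-0.81  0.4   0.09  1.87 -0.05  0.88  0.74]
rotvec [ 0. -0.  0.]
after turn shift [ 1.000e-04 -4.000e-04 -1.343e-01]
shift [ 1.000e-04 -4.000e-04 -1.343e-01]
```

View pics/wrist5.png

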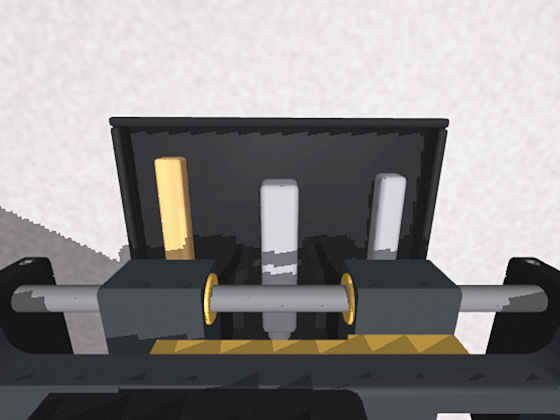

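>>> {"fn": "arm_command", "kwargs": {"commands": [[[0,0,0,0,0,-0.012,38],[0,0,0,0,0,-0.03,38],[0,0,0,0,0,-0.04,38],[0,0,0,0,0,-0.05,38],[0,0,0,0,0,-0.04,38],[0,0,0,0,0,-0.028,38],[0,0,0.155,0,0,0,50],[0,0,0.165,0,0,0,50],[0,0,0.165,0,0,0,50],[0,0,0.165,0,0,0,50],[0,0,0.165,0,0,0,50],[0,0,0.165,0,0,0,50],[0,0,0.165,0,0,0,50],[0,0,0.16,0,0,0,50],[0,0,0,0,0,0,50],[0,0,0,0,0,0,50]]]}}

```text
time: 12.82
ee_pos: [0.4413, 0.3349, 0.2162]
eef_rot: [0.998, 0.069, 0.0, -0.0]
ft_force: [1.2, -0.4, -0.2]
width: 0.0436
```

```bash
python3 - <<'E'
from h import *
to([.5295,-.3045,.22],.134)
c=shot("wrist","6");cv2.imwrite("pics/wrist6.png",c["frame"][:,:,::-1])
E
```

```text
t 12.82 pos [0.4413 0.3349 0.2162] yaw 0.1377 zaxis [ 3.e-04  5.e-04 -1.e+00] w 0.0436 F [ 1.18 -0.41 -0.23] q [-0.92  0.18  0.22  1.69 -0.04  1.28 -0.56]
rotvec [-0.0004 -0.0004  0.0037]
after turn shift [ 0.002   0.6454 -0.0038]
shift [-4.000e-04  6.454e-01 -4.100e-03]
```

View pics/wrist6.png

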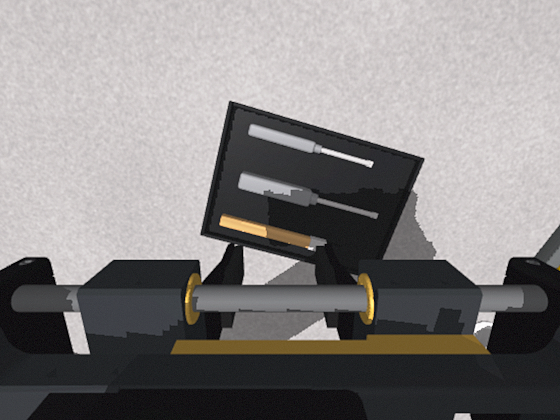

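>>> {"fn": "arm_command", "kwargs": {"commands": [[[0,0,0.0035,0,0.02,0,50],[0,0,0,0,0.04,0,50],[0,0,0,0,0.05,0,50],[0,0,0,0,0.055,0,50],[0,0,0,0,0.055,0,50],[0,0,0,0,0.055,0,50],[0,0,0,0,0.055,0,50],[0,0,0,0,0.055,0,50],[0,0,0,0,0.055,0,50],[0,0,0,0,0.055,0,50],[0,0,0,0,0.05,0,50],[0,0,0,0,0.05,0,50],[0,0,0,0,0.03,0,50],[0,0,0,0,0.015,0,50],[0,0,0,0,0,0,50],[0,0,0,0,0,0,50]]]}}

```text
time: 14.88
ee_pos: [0.5248, -0.2984, 0.2157]
eef_rot: [0.998, 0.066, 0.0, -0.001]
ft_force: [-0.3, 0.7, 0.5]
width: 0.0434
```

```bash
python3 - <<'E'
from h import *
to([.5295,-.3045,.22],.134)
c=shot("wrist","7");cv2.imwrite("pics/wrist7.png",c["frame"][:,:,::-1])
c=shot("top","7");crop(c,110,190,290,285,4,"pics/top7.png")
crop(c,110,190,200,285,6,"pics/b10.png")
E
```

```text
t 14.88 pos [ 0.5248 -0.2984  0.2157] yaw 0.132 zaxis [ 1.0e-04  1.1e-03 -1.0e+00] w 0.0434 F [-0.34  0.65  0.47] q [-0.14  0.35  0.74  1.58 -0.24  1.31  0.76]
rotvec [-0.0011 -0.0002 -0.002 ]
after turn shift [ 0.0038  0.0067 -0.0043]
shift [ 0.0038  0.0067 -0.0043]
```

View pics/wrist7.png

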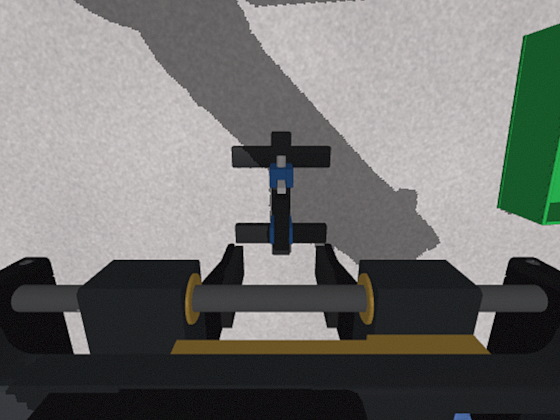

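View pics/b10.png

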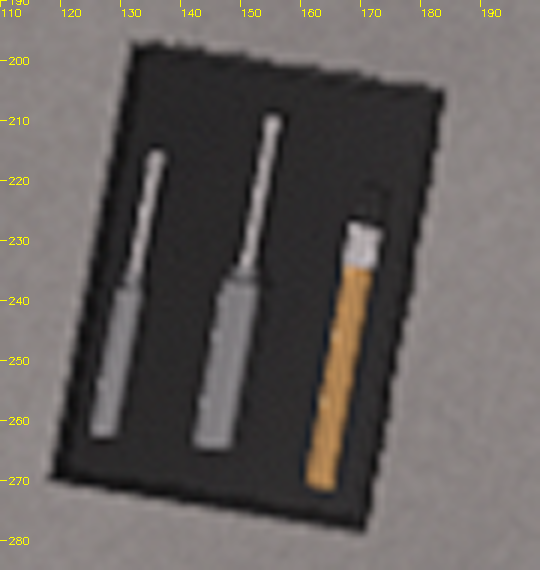

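Screwdriver lies mid-lane, parallel. In the wrist view, the stand feet are at (281,156)/(281,233) and the module's bar is around (281,190-252). Enlarging.

```bash
python3 - <<'E'
from h import *
c=ld("wrist7");crop(c,225,125,340,265,5,"pics/b11.png")
E
```

```text
(no output)
```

View pics/b11.png

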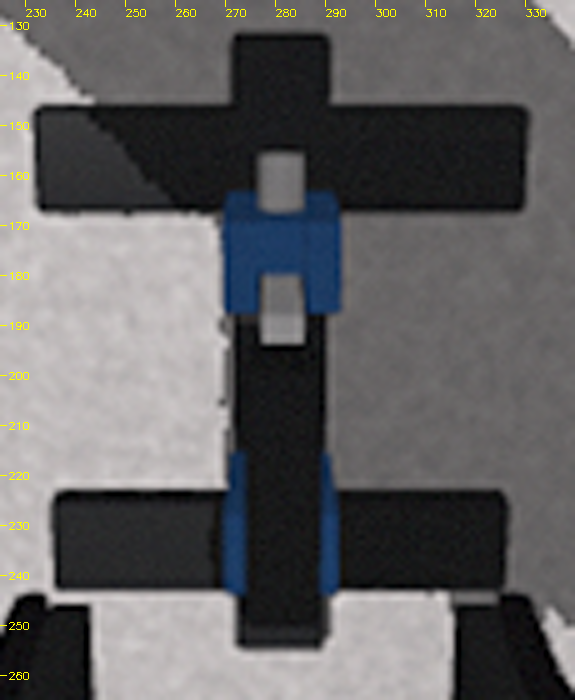

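```bash
python3 - <<'E'
from fit import *
c=ld("wrist7");q=lambda x,y:(225+x/5,125+y/5);z=.012;m=.06
R=np.array(c["R"]);print("cam",-R.T@c["t"])
L=lambda x,k,sg:(lambda p:(x,sg*p[k],z))
o=[(c,q(35,107),L(-m,3,1)),(c,q(528,107),L(m,3,1)),(c,q(53,492),L(-m,4,-1)),(c,q(508,492),L(m,4,-1))]
print('feet far edges',*fit(o,[.53,-.3,.134,.066,.033]))
o=[(c,q(35,107),(-m,.0655,z)),(c,q(528,107),(m,.0655,z)),(c,q(53,492),(-m,-.0345,z)),(c,q(508,492),(m,-.0345,z))]
print('feet far edges',*fit(o,[.53,-.3,.134]))
p=[.5285,-.302,.134]
for X in[(.007,.025,.118),(-.007,.025,.118),(.007,-.025,.118),(-.007,-.025,.118),(.007,.025,.092),(0,.03,.092),(0,.03,.012),(0,.08,.012)]: 
    u=pj(c,T(p,X))+.42; print(X,((u-[225,125])*5).round(0))
E
```

```text
cam [ 0.51367474 -0.21741742  0.37034872]
feet far edges [ 0.53632732 -0.36853105  0.13309135  0.12436248 -0.02690563] [[-0.9  0. ]
 [ 0.9  0.1]
 [-0.9  0. ]
 [ 0.9  0.1]]
feet far edges [ 0.52837475 -0.30912788  0.1331073 ] [[-1.  -0.9]
 [ 0.9 -0.9]
 [-0.9  1.1]
 [ 0.9  1.1]]
(0.007, 0.025, 0.118) [331. 343.]
(-0.007, 0.025, 0.118) [251. 343.]
(0.007, -0.025, 0.118) [328. 604.]
(-0.007, -0.025, 0.118) [252. 604.]
(0.007, 0.025, 0.092) [325. 312.]
(0, 0.03, 0.092) [289. 286.]
(0, 0.03, 0.012) [285. 222.]
(0, 0.08, 0.012) [286.   9.]
```

```bash
python3 - <<'E'
from h import *
c=ld("wrist7");c["frame"]=np.clip(255*(c["frame"]/110.)**.45,0,255).astype(np.uint8)
crop(c,262,145,302,262,5,"pics/b12.png");crop(c,255,170,310,262,6,"pics/b12.png")
E
```

```text
(no output)
```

View pics/b12.png

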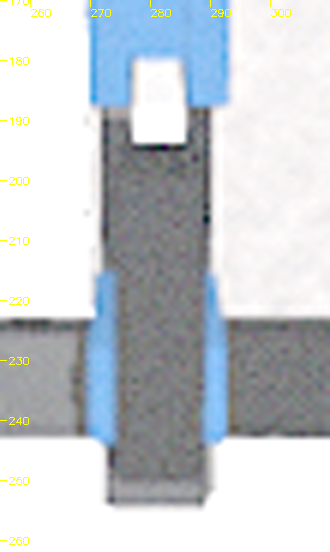

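```bash
python3 - <<'E'
from fit import *
c=ld("wrist7");q=lambda x,y:(225+x/5,125+y/5);z=.012;m=.06
o=[(c,q(35,211),(-m,.0345,z)),(c,q(527,211),(m,.0345,z)),(c,q(55,589),(-m,-.0655,z)),(c,q(507,589),(m,-.0655,z))]
p,r=fit(o,[.53,-.3,.134]);print(p,r)
# module white part: body top shoulder +y edge z=.092 (y=.03), bar end top z .118
for X in[(0,.03,.092),(0,.025,.118),(0,-.025,.118),(0,-.08,.012),(0,.08,.012),(0,.03,.012),(0,.025,.092)]:
    u=pj(c,T(p,X))+.42; print(X,u.round(1))
M=yaw().as_matrix();s=read_state()
print("tool-frame offset of stand",M.T@(np.array([p[0],p[1],.2])-s["ee_pos"]))
E
```

```text
[ 0.52771217 -0.3039184   0.13416068] [[ 0.  -0.1]
 [ 0.  -0.1]
 [-0.3  0.2]
 [ 0.2  0.1]]
(0, 0.03, 0.092) [281.8 184.1]
(0, 0.025, 0.118) [282.  195.6]
(0, -0.025, 0.118) [281.9 247.7]
(0, -0.08, 0.012) [281.1 253. ]
(0, 0.08, 0.012) [281.3 128.3]
(0, 0.03, 0.012) [281.2 170.8]
(0, 0.025, 0.092) [281.8 189.2]
tool-frame offset of stand [0.00190421 0.00594643 0.01578591]
```

>>> {"fn": "arm_command", "kwargs": {"commands": [[[0,0,0,0.0025,0.006,0,50],[0,0,0,0,0,0.025,50],[0,0,0,0,0,0.03,50],[0,0,0,0,0,0.025,50],[0,0,0,0,0,0.01,50],[0,0,0,0,0,0,50],[0,0,0,0,0,0,50]]]}}

```text
time: 15.85
ee_pos: [0.5285, -0.3057, 0.1268]
eef_rot: [0.998, 0.065, 0.001, 0.0]
ft_force: [-0.6, -0.4, 0.1]
width: 0.0438
```

```bash
python3 - <<'E'
from h import *
to([.5285,-.304,.096],.134)
c=shot("wrist","8");c["frame"]=np.clip(255*(c["frame"]/160.)**.5,0,255).astype(np.uint8)
crop(c,210,100,350,280,4,"pics/b13.png")
E
```

```text
t 15.85 pos [ 0.5285 -0.3057  0.1268] yaw 0.1305 zaxis [ 1.4e-03 -6.0e-04 -1.0e+00] w 0.0438 F [-0.58 -0.37  0.14] q [-0.1   0.44  0.7   1.66 -0.31  1.15  0.82]
rotvec [ 0.0007 -0.0014 -0.0035]
after turn shift [ 0.0002 -0.0017  0.0308]
shift [ 0.0002 -0.0017  0.0308]
```

View pics/b13.png

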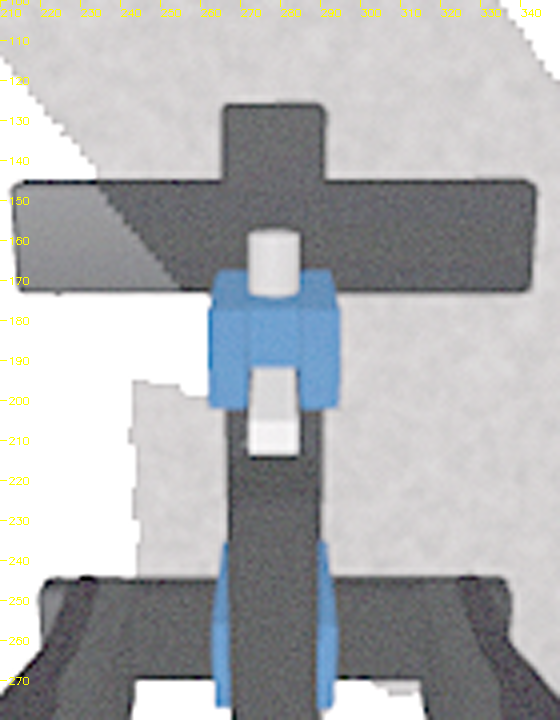

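>>> {"fn": "arm_command", "kwargs": {"commands": [[[0,0,-0.003,0,-0.0015,0.015,50],[0,0,0,0,0,0.015,50],[0,0,0,0,0,0,50],[0,0,0,0,0,0,0],[0,0,0,0,0,0,0],[0,0,0,0,0,0,0],[0,0,0,0,0,0,0],[0,0,0,0,0,0,0],[0,0,0,0,0,0,0]]], "newtons": 30}}

```text
time: 17.02
ee_pos: [0.5279, -0.3039, 0.0959]
eef_rot: [0.998, 0.067, 0.0, 0.0]
ft_force: [-0.7, 0.4, 2.9]
width: 0.014
```

>>> {"fn": "arm_command", "kwargs": {"commands": [[[0,0,0,0,0,-0.01,0],[0,0,0,0,0,-0.015,0],[0,0,0,0,0,-0.02,0],[0,0,0,0,0,-0.02,0],[0,0,0,0,0,-0.02,0],[0,0,0,0,0,-0.025,0],[0,0,0,0,0,-0.02,0],[0,0,0,0,0,-0.01,0],[0,0,0,0,0,0,0],[0,0,0,0,0,0,0]]], "newtons": 40}}

```text
time: 18.27
ee_pos: [0.5274, -0.3036, 0.2349]
eef_rot: [0.998, 0.067, -0.001, -0.0]
ft_force: [-1.0, -0.5, -1.6]
width: 0.0136
```

```bash
python3 - <<'E'
from h import *
to([.4995,.001,.24],.189)
c=shot("wrist","9");cv2.imwrite("pics/wrist9.png",c["frame"][:,:,::-1])
c=shot("side","9");crop(c,270,90,350,200,6,"pics/b14.png")
E
```

```text
t 18.27 pos [ 0.5274 -0.3036  0.2349] yaw 0.1335 zaxis [-1.2e-03  6.0e-04 -1.0e+00] w 0.0136 F [-1.05 -0.53 -1.57] q [-0.13  0.35  0.74  1.53 -0.24  1.35  0.77]
rotvec [-0.0008  0.001  -0.0555]
after turn shift [ 0.0298 -0.3044 -0.0051]
shift [ 0.0129 -0.3056 -0.0049]
```

View pics/wrist9.png

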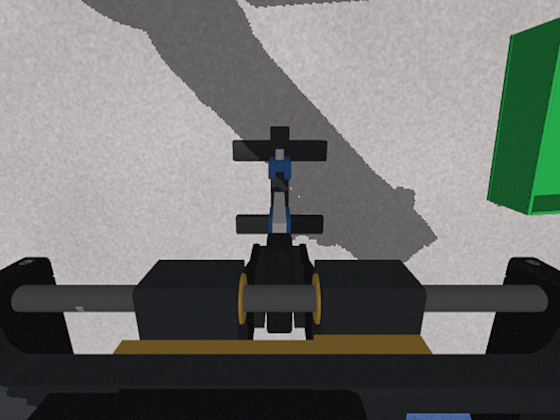

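View pics/b14.png

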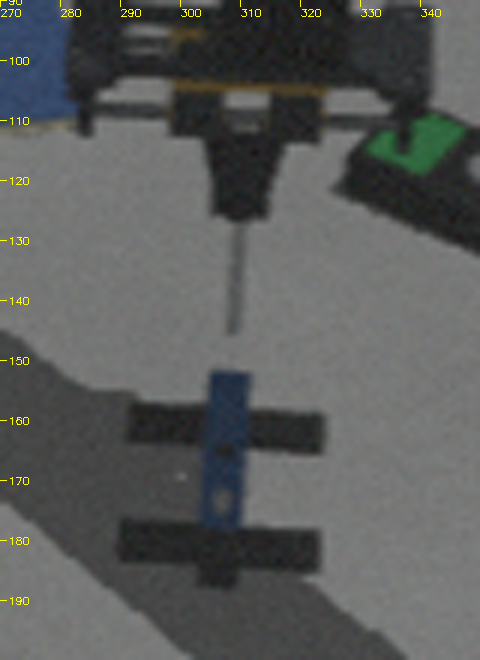

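>>> {"fn": "arm_command", "kwargs": {"commands": [[[0,0,-0.0555,0,0,0,0],[0,0,0,0.0015,-0.015,0,0],[0,0,0,0.003,-0.03,0,0],[0,0,0,0.004,-0.04,0,0],[0,0,0,0.004,-0.045,0,0],[0,0,0,0.004,-0.045,0,0],[0,0,0,0.004,-0.045,0,0],[0,0,0,0.004,-0.04,0,0],[0,0,0,0.0025,-0.03,0,0],[0,0,0,0.0015,-0.014,0,0],[0,0,0,0,0,0,0],[0,0,0,0,0,0,0],[0,0,0,0,0,0,0]]]}}

```text
time: 20.0
ee_pos: [0.4987, -0.0012, 0.2357]
eef_rot: [0.996, 0.093, -0.0, 0.0]
ft_force: [0.3, -0.4, -2.5]
width: 0.0139
```

```bash
python3 - <<'E'
from h import *
to([.498,.0015,.235],.189)
c=shot("wrist","10");cv2.imwrite("pics/wrist10.png",c["frame"][:,:,::-1]);crop(c,190,120,370,300,4,"pics/b15.png")
E
```

```text
t 20.0 pos [ 0.4987 -0.0012  0.2357] yaw 0.1868 zaxis [-0.e+00 -1.e-04 -1.e+00] w 0.0139 F [ 0.32 -0.44 -2.52] q [-0.61  0.03  0.54  1.8  -0.02  1.31  0.12]
rotvec [ 0.0001  0.     -0.0022]
after turn shift [-0.0002 -0.0028  0.0007]
shift [-0.0002 -0.0028  0.0007]
```

View pics/wrist10.png

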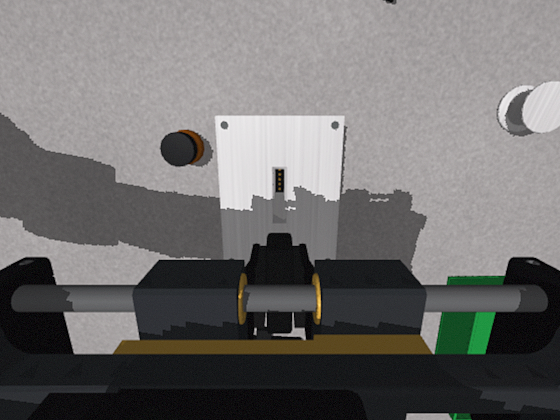

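View pics/b15.png

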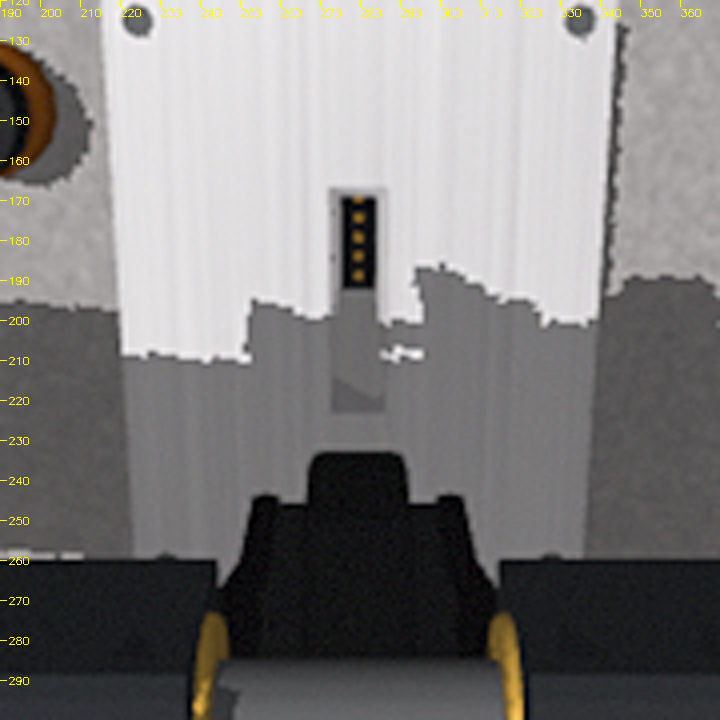

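```bash
python3 - <<'E'
from fit import *
c=ld("wrist10");s=read_state();M=yaw().as_matrix()
q=lambda x,y:(190+x/4-.38,120+y/4-.38)
tl=lambda X:(M.T@(X-np.array(s["ee_pos"]))).round(4)
print("slot chamf end centre",tl(bp(c,*q(358,187),.08)), "slot end",tl(bp(c,*q(358,197),.077)))
print("slot corners",tl(bp(c,*q(330,187),.08)),tl(bp(c,*q(386,187),.08)))
b=s["ee_pos"][2]-.0839
print("module bottom edge",tl(bp(c,*q(358,290),b)),tl(bp(c,*q(331,292),b)),tl(bp(c,*q(386,292),b)))
print("module shoulder",tl(bp(c,*q(358,412),b+.08)))
print("bar end top",tl(bp(c,*q(358,503),b+.106)))
# plate corners
print("plate +y edge",tl(bp(c,*q(103,-18),.08)))
for w in [(215,116),(344,116)]: print(w,tl(bp(c,*w,.08)),bp(c,*w,.08))
E
```

```text
slot chamf end centre [-1.000e-04 -3.570e-02  1.557e-01] slot end [-1.000e-04 -3.260e-02  1.587e-01]
slot corners [-0.0075 -0.0357  0.1557] [ 0.0073 -0.0357  0.1557]
module bottom edge [-0.0001 -0.0249  0.0839] [-0.0057 -0.0245  0.0839] [ 0.0057 -0.0245  0.0839]
module shoulder [-0.0002 -0.0261  0.0039]
bar end top [-0.0002 -0.0234 -0.0221]
plate +y edge [-0.0642 -0.0871  0.1557]
(215, 116) [-0.0646 -0.0862  0.1557] [0.41916819 0.0717316  0.08      ]
(344, 116) [ 0.0651 -0.0864  0.1557] [0.54655542 0.09601198 0.08      ]
```

```bash
python3 - <<'E'
from fit import *
c=ld("wrist10");s=read_state();M=yaw().as_matrix();P=np.array(s["ee_pos"])
def pr(n,t):
    u=(pj(c,P+M@np.array(t))+.38-[190,120])*4;print(n,u.round(0))
for dx in(-.004,.004):
    pr("body bottom",(dx,-.03,.0839));pr("body shoulder",(dx,-.03,.0039));pr("shoulder@bar",(dx,-.025,.0039))
for dx in(-.007,.007):
    pr("bar bottom end",(dx,-.025,.0039));pr("bar top end",(dx,-.025,-.0221))
pr("bar top far end",(0,.025,-.0221))
for dx in(-.008,.008):
  for y in(-.034,.034): pr("mouth",(dx,y-.002,P[2]-.08))
pr("tips",(.0,0,.008))
f=c["frame"].copy();f=np.clip(255*(f/200.)**.4,0,255).astype(np.uint8);c["frame"]=f
crop(c,240,155,320,300,5,"pics/b16.png")
E
```

```text
body bottom [339. 266.]
body shoulder [331. 386.]
shoulder@bar [331. 419.]
body bottom [378. 266.]
body shoulder [387. 386.]
shoulder@bar [387. 419.]
bar bottom end [310. 419.]
bar top end [302. 491.]
bar bottom end [408. 419.]
bar top end [417. 491.]
bar top far end [359. 835.]
mouth [328. 186.]
mouth [330. 428.]
mouth [389. 186.]
mouth [386. 428.]
tips [359. 564.]
```

View pics/b16.png

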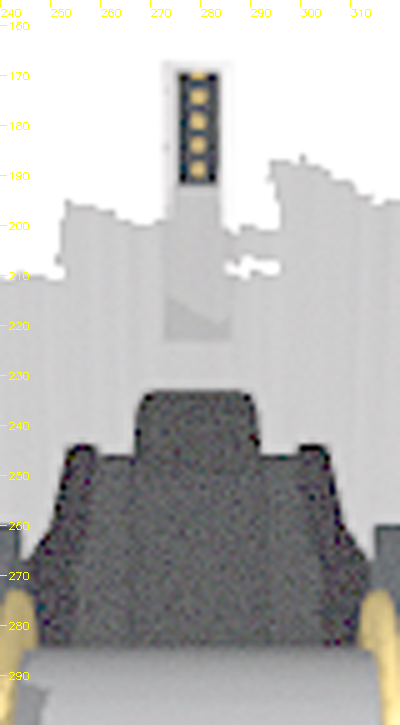

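>>> {"fn": "arm_command", "kwargs": {"commands": [[[0,0,-0.002,0,-0.006,0,0],[0,0,0,0,0,0.02,0],[0,0,0,0,0,0.02,0],[0,0,0,0,0,0.015,0],[0,0,0,0,0,0.005,0],[0,0,0,0,0,0,0],[0,0,0,0,0,0,0]]]}}

```text
time: 20.92
ee_pos: [0.4979, 0.006, 0.1764]
eef_rot: [0.995, 0.095, 0.0, -0.0]
ft_force: [-0.0, 0.5, -1.7]
width: 0.0139
```

```bash
python3 - <<'E'
from h import *
to([.498,.0015,.235],.189)
c=shot("wrist","11");crop(c,200,120,360,265,4,"pics/b17.png")
c=shot("side","11");crop(c,260,150,350,260,6,"pics/b18.png")
E
```

```text
t 20.93 pos [0.4979 0.006  0.1764] yaw 0.191 zaxis [ 1.e-03  3.e-04 -1.e+00] w 0.0139 F [-0.05  0.47 -1.67] q [-0.61  0.08  0.54  1.89 -0.05  1.18  0.13]
rotvec [-0.0001 -0.001   0.002 ]
after turn shift [-0.0008  0.0045 -0.0586]
shift [-0.0007  0.0045 -0.0586]
```

View pics/b17.png

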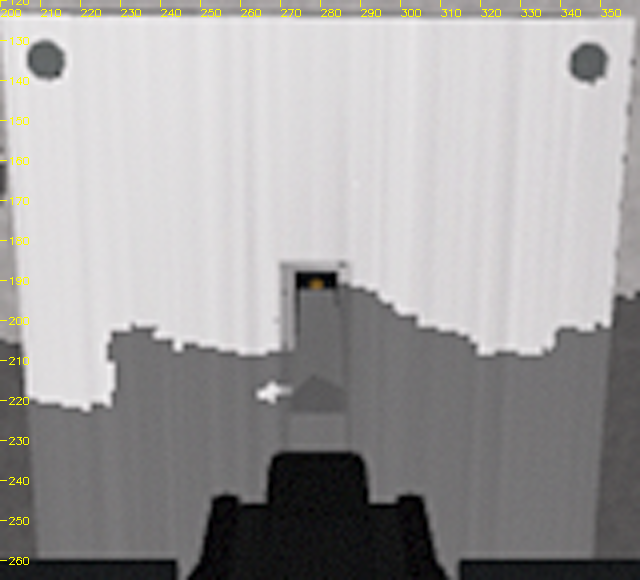

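View pics/b18.png

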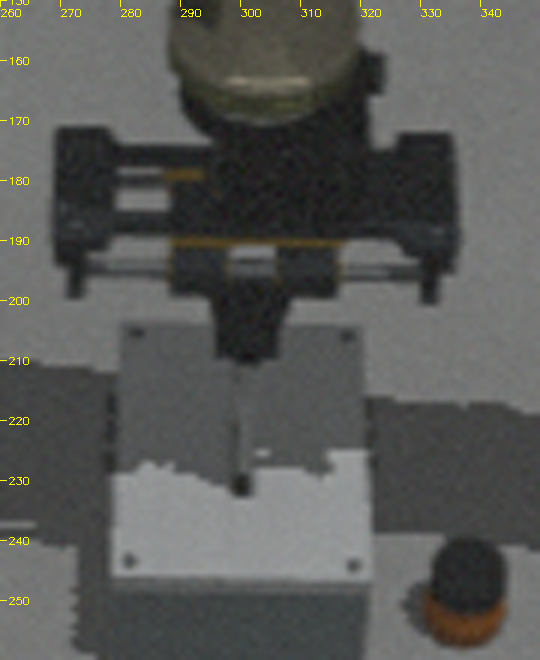

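```bash
python3 - <<'E'
from fit import *
c=ld("wrist11");s=read_state();M=yaw().as_matrix();P=np.array(s["ee_pos"])
q=lambda x,y:(200+x/4-.38,120+y/4-.38)
tl=lambda X:(M.T@(X-P)).round(4)
print("chamf",tl(bp(c,*q(315.5,262),.08)),"slot end",tl(bp(c,*q(316.5,271),.077)))
b=P[2]-.0839
print("bottom",tl(bp(c,*q(316.5,290),b)),"shoulder",tl(bp(c,*q(317,412),b+.08)),"bar",tl(bp(c,*q(317,452),b+.08)))
print("plate y edge",tl(bp(c,*q(316,17),.08)))
print("slot sides",tl(bp(c,*q(295,275),.077)),tl(bp(c,*q(338,275),.077)),tl(bp(c,*q(280,265),.08)),tl(bp(c,*q(350,265),.08)))
E
```

```text
chamf [-0.0006 -0.0284  0.0963] slot end [-0.0003 -0.0257  0.0993]
bottom [-0.0003 -0.0251  0.0839] shoulder [-0.0002 -0.0262  0.0039] bar [-0.0002 -0.0201  0.0039]
plate y edge [-0.0005 -0.0795  0.0963]
slot sides [-0.0051 -0.0248  0.0993] [ 0.0044 -0.0248  0.0993] [-0.0083 -0.0277  0.0963] [ 0.007  -0.0277  0.0963]
```

>>> {"fn": "arm_command", "kwargs": {"commands": [[[0,0,0.002,-0.0003,0.0006,0,0],[0,0,0,0,0,0.006,0],[0,0,0,0,0,0.006,0],[0,0,0,0,0,0.006,0],[0,0,0,0,0,0.006,0],[0,0,0,0,0,0,0],[0,0,0,0,0,0,0]]]}}

```text
time: 21.9
ee_pos: [0.4974, 0.0053, 0.1519]
eef_rot: [0.996, 0.094, 0.0, -0.0]
ft_force: [0.7, -0.3, -1.0]
width: 0.0138
```

```bash
python3 - <<'E'
from h import *
to([.498,.0015,.11],.189)
c=shot("wrist","12");crop(c,200,120,360,265,4,"pics/b19.png")
E
```

```text
t 21.9 pos [0.4974 0.0053 0.1519] yaw 0.189 zaxis [ 2.e-04  1.e-04 -1.e+00] w 0.0138 F [ 0.69 -0.29 -0.96] q [-0.6   0.11  0.54  1.92 -0.06  1.13  0.15]
rotvec [-0.0001 -0.0002 -0.    ]
after turn shift [-0.0002  0.0039  0.0419]
shift [-0.0002  0.0039  0.0419]
```

View pics/b19.png

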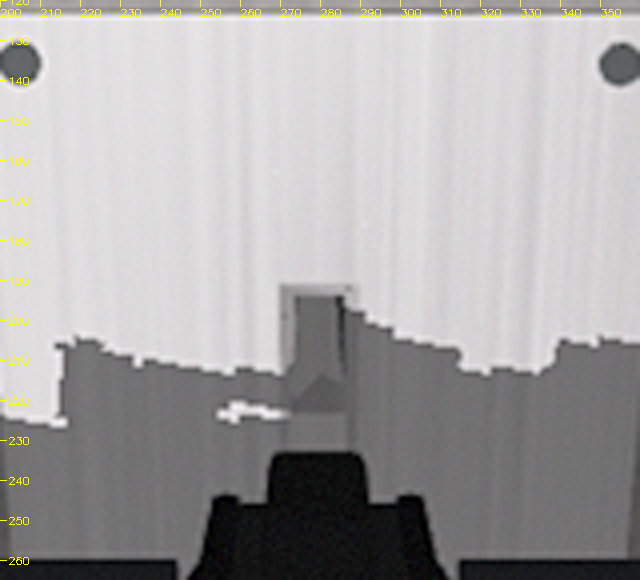

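>>> {"fn": "arm_command", "kwargs": {"commands": [[[0,0,0,0.0006,0,0,0],[0,0,0,0,0,0.006,0],[0,0,0,0,0,0.008,0],[0,0,0,0,0,0.008,0],[0,0,0,0,0,0.007,0],[0,0,0,0,0,0,0],[0,0,0,0,0,0,0]]]}}

```text
time: 22.82
ee_pos: [0.4981, 0.0054, 0.1229]
eef_rot: [0.996, 0.094, 0.0, -0.0]
ft_force: [-0.5, 0.2, -1.4]
width: 0.0136
```

>>> {"fn": "arm_command", "kwargs": {"commands": [[[0,0,0,0,0,0.004,0],[0,0,0,0,0,0.003,0],[0,0,0,0,0,0.003,0],[0,0,0,0,0,0.003,0],[0,0,0,0,0,0,0],[0,0,0,0,0,0,0],[0,0,0,0,0,0,0],[0,0,0,0,0,0,0]]]}}

```text
time: 23.82
ee_pos: [0.4981, 0.0055, 0.1099]
eef_rot: [0.996, 0.094, 0.0, -0.0]
ft_force: [1.3, 1.2, 4.0]
width: 0.014
```

```bash
python3 - <<'E'
from h import *
to([.498,.0055,.11],.189)
c=shot("wrist","13");crop(c,200,120,360,265,4,"pics/b20.png")
c=shot("side","13");crop(c,260,150,350,260,6,"pics/b21.png")
c=shot("top","13");crop(c,110,190,200,285,6,"pics/b22.png")
E
```

```text
t 23.82 pos [0.4981 0.0055 0.1099] yaw 0.189 zaxis [ 5.e-04  2.e-04 -1.e+00] w 0.014 F [1.32 1.24 3.97] q [-0.59  0.17  0.53  1.96 -0.1   1.04  0.18]
rotvec [-0.0001 -0.0005  0.    ]
after turn shift [-0.0001 -0.     -0.0001]
shift [-0.0001 -0.     -0.0001]
```

View pics/b20.png

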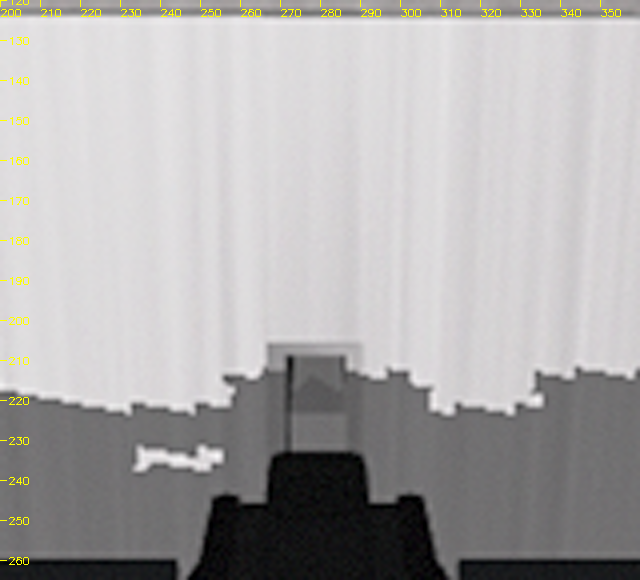

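View pics/b21.png

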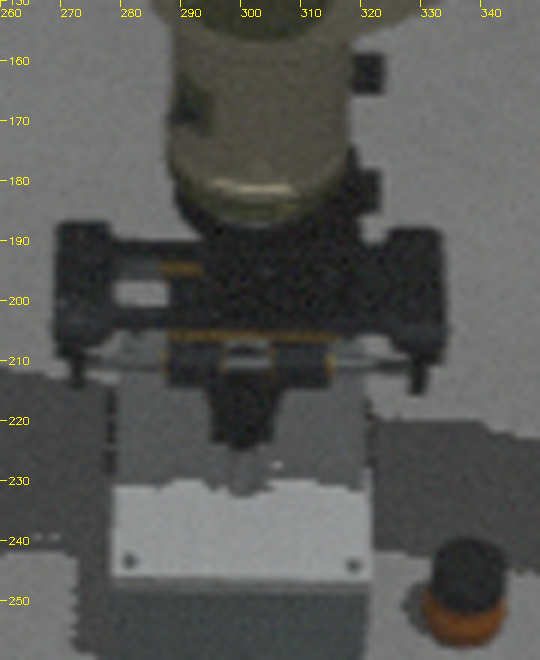

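View pics/b22.png

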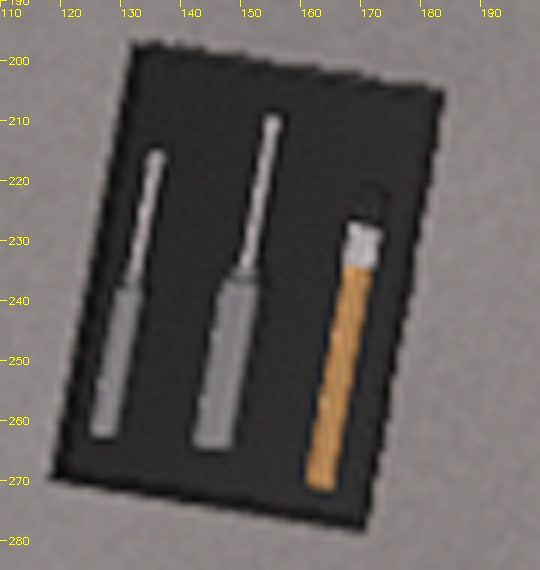

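>>> {"fn": "arm_command", "kwargs": {"commands": [[[0,0,0,0,0,0.0015,0],[0,0,0,0,0,0,0],[0,0,0,0,0,0,0],[0,0,0,0,0,0,0],[0,0,0,0,0,0,0],[0,0,0,0,0,0,0]]]}}

```text
time: 24.72
ee_pos: [0.498, 0.0055, 0.1083]
eef_rot: [0.996, 0.094, 0.0, -0.0]
ft_force: [1.6, 0.5, 4.1]
width: 0.0138
```

```bash
python3 - <<'E'
from h import *
to([.498,.0055,.11],.189)
c=shot("wrist","14");crop(c,200,120,360,265,4,"pics/b23.png")
to([.498,.0055,.11],.189)
E
```

```text
t 24.73 pos [0.498  0.0055 0.1083] yaw 0.189 zaxis [ 2.e-04  1.e-04 -1.e+00] w 0.0138 F [1.57 0.51 4.06] q [-0.59  0.17  0.53  1.96 -0.1   1.03  0.18]
rotvec [-0.0001 -0.0002 -0.    ]
after turn shift [ 0.     -0.     -0.0017]
shift [ 0.     -0.     -0.0017]
t 24.77 pos [0.498  0.0055 0.1082] yaw 0.189 zaxis [ 2.e-04  1.e-04 -1.e+00] w 0.0135 F [0.7  1.12 4.08] q [-0.59  0.17  0.53  1.96 -0.1   1.03  0.18]
rotvec [-0.0001 -0.0002 -0.    ]
after turn shift [-0.     -0.     -0.0018]
shift [-0.     -0.     -0.0018]
```

View pics/b23.png

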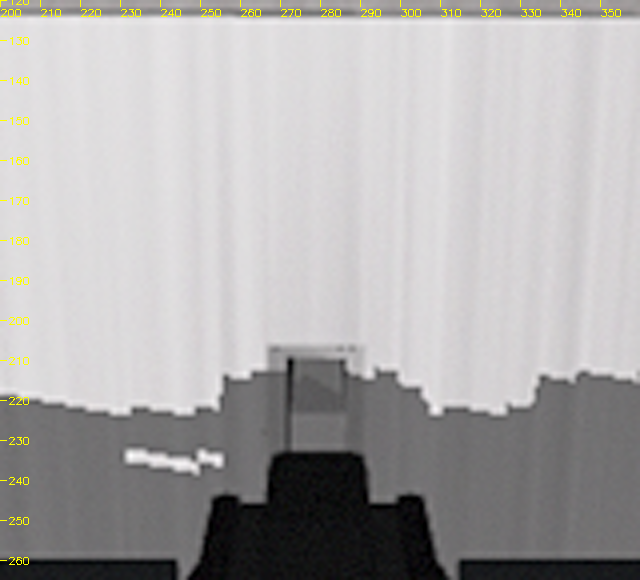

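```bash
python3 -c "
from bench import *
print(close_job())"
```

```text
the job is handed in; nothing more can be done
None
```

I put the screwdriver in the tray and left the module gripped in the tester with its contacts pressed. The job was handed in at about 25 s, and no verdict was reported.

- **Screwdriver:** I lowered it until it touched the tray floor (3.4 N on the wrist) and then released it. The last top view shows it in the middle lane, parallel to the other two tools, with its handle at their end. The neighbours look undisturbed. I did not re-image the spool and meter after the start.
- **Module:** I lifted it clear of the stand, lined it up over the slot with the wrist camera and lowered it through the plate. From the arm's height, its bottom edge is about 55 mm below the plate's upper face, so the contacts should be pressed about 10 mm. It has not slipped in the grip (40 N, opening about 14 mm) and stands upright.

**Disagreements:**
- **Grip position:** the module sat about 5 mm off the gripper's centre along its width, although my stand measurement put it near the centre. I shifted the arm to make up for it before lowering.
- **Contact force:** the vertical force rose by about 5.3 N, a little under the 5.9–6.5 N I expected, which alone would mean about 8 mm of travel. That still passes the 6 mm needed. The force did not rise in the last 1.5 mm of pressing. I put that down to sensor noise of about 1 N.
- **Centring:** in the last picture the module is not exactly centred in the slot's 2 mm of play. It is within the 4 mm allowed.

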